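# Put the rinsed dosing caps back on their bottles

## Robot

A 7-joint arm with a two-finger parallel gripper is mounted at the origin on the work surface. World frame = base frame: x ahead of the robot, y to its left, z up, the work surface at z = 0. Lengths are in m, angles in rad, forces in N, time in s.
With the tool pointing down it reaches from about 0.35 to 0.9 m from the base axis. Payload 8.1 kg.
Tool frame: the origin (TCP) lies midway between the tips of the shut fingers; the grasp point (between the pads) lies 19 mm behind it; z points along the fingers, y is the line along which they close (so a half turn about z gives the same grasp; the last joint's range is limited). The gripper opens to 92 mm and grips with 3 to 60 N. Pads are 19 mm wide; open, the fingers measure 130 mm over their backs; the gripper's body (75 mm by 190 mm) begins 47 mm behind the grasp point.
Start: joints at [1.051, 0.434, 0.025, 1.573, -0.012, 1.134, -0.075], TCP at [0.253, -0.572, 0.227] pointing down, gripper open.
Joint ranges: [-2.62, 2.62], [-0.44, 2.09], [-1.27, 1.32], [0.08, 2.57], [-1.32, 4.46], [0.12, 2], [-2.74, 2.74]. Speed limits (rad/s): [2.22, 2.22, 3.01, 3.01, 3.14, 3.14, 3.14].

## Interface

Orientations are given as a rotation vector (axis times angle).
In Python, from cell import arm gives the robot as it stands.
- The arm moves only by the tool carry_out, never from a script. Its arguments are lists of equal length, an entry for each row: "claw": the finger opening in cm, from 0 to 9.18; "delta_pos": the shift along the tool's x, y, z in cm, a list of three; "angular": the turn, a rotation vector about the tool's x, y, z in rad, a list of three. In form: {"claw": [claw, ...], "delta_pos": [[dx, dy, dz], ...], "angular": [[ax, ay, az], ...]}. A call has 1 to 20 rows; each row shifts and turns the commanded pose from where the row before left it, along the tool's axes as they then stand; what a row does not reach is not made up. A row lasts 1/10 s, in which the tool goes at most 50 mm and 8.59 degrees, less where a joint would pass 70% of its speed; a pose out of reach is approached as far as the arm can. A call with a gripper value outside its range is refused whole. The fingers move at their own pace and stop on an object; "force" is the grip in N (left out, the last holds). Time passes only in rows, so rows that do not move let the fingers close. It gives the time, the measured TCP pose, the force, the opening and the grip force at its end, in the units of the state.
- arm.observe(): the state, without advancing time (a new reading comes with each control period).
- arm.get_image(name): name is "side" or "top" or "wrist"; returns a dict with "frame" (384x512x3 uint8, red, green, blue), "mtx" (3x3 intrinsics, pixels), "T" (4x4, takes a point from camera to world coordinates). Camera axes: x right, y down, z forward; pixel columns grow to the right and rows downward; lengths in m; the calibration is good to about 2 mm. A picture is of the moment at which its call begins. There is no depth.
- arm.sign_off(): hands the job in; it is judged then, once.
Trained networks look in a picture, given as the dict that the camera call returned (one of the last four; its "shot" number tells which), for a name from the list of things; names that differ only in an ending like _2 or _b are one class to them, and where a whole thing is asked for, a point or a joint stands for the part that bears it (a point fixed in the world has none). Each returns a list of dicts, best first, with "conf" (0 to 1); they miss things now and then, are a little off and sometimes report something else, mostly with a low value. They report only what shows in the picture. A call takes as long as a camera call.
- arm.look_for(label, picture): "centre" ([column, row] as shares, 0 to 1, of the picture: columns of its width, rows of its height, amid what is visible of it).
- arm.trace(label, picture): "region" (384x512 bool, what is visible of it) and "centre" ([column, row] as shares, 0 to 1, of the picture: columns of its width, rows of its height, amid what is visible of it).
- arm.place_of(label, picture): "centre" ([column, row] as shares, 0 to 1, of the picture: columns of its width, rows of its height: a listed point, or the origin of a listed thing).
The state is a dict: "clock": time; "joints": joint angles; "dq": joint speeds; "joint_efforts": joint torques, N m; "position": TCP position; "ee_rot": TCP orientation; "force": force on the tool from outside, world axes, zero at the start; "ft_torque": the same for the moment, N m; "width": opening from 0.0 (shut) to 1.0 (fully open); "gripper_force": force on a finger pad.
Only numpy, scipy, OpenCV 4.12 (cv2) and the standard library are available. Lean on these libraries where they do the work, as an engineer would, in place of code of your own. Each camera call takes 0.05 s, during which the arm holds its last target. There are 200 camera calls.

## Task

The four dosing caps of the laundry bottles have been rinsed and left to dry in two stacks, mouth down, on the black draining mat. Take the stacks apart and put each cap, mouth down, back on its own bottle, fully down on the collar: the largest cap on the jug (the widest neck), the next on the round bottle, the next on the flat bottle and the smallest on the square bottle. Leave the bottles standing where they are and do not disturb the carton and the tub at the sides.

Things in the scene. Friction and masses are not known exactly. Their poses are not given: they have to be found in the camera images.
- cap_A: The largest of four grey ribbed dosing caps, a round cup standing mouth down at the foot of a stack, on the 4 mm thick black mat. 66 mm outside diameter, 42 mm high, 60 mm inside, wall and flat closed top 3 mm; about 35 g. It belongs on the jug. Origin: centre of its open rim (underside), z up through the closed top.
- cap_B: The second largest of four grey ribbed dosing caps, a round cup standing mouth down at the foot of a stack, on the 4 mm thick black mat. 55 mm outside diameter, 42 mm high, 49 mm inside, wall and flat closed top 3 mm; about 28 g. It belongs on the round bottle. Origin: centre of its open rim (underside), z up through the closed top.
- cap_C: The second smallest of four grey ribbed dosing caps, a round cup standing mouth down on top of a stack, on the flat top of a bigger cap (42 mm high). 45 mm outside diameter, 34 mm high, 39 mm inside, wall and flat closed top 3 mm; about 20 g. It belongs on the flat bottle. Origin: centre of its open rim (underside), z up through the closed top.
- cap_D: The smallest of four grey ribbed dosing caps, a round cup standing mouth down on top of a stack, on the flat top of a bigger cap (42 mm high). 35 mm outside diameter, 34 mm high, 29 mm inside, wall and flat closed top 3 mm; about 15 g. It belongs on the square bottle. Origin: centre of its open rim (underside), z up through the closed top.
- jug: White jug, 86 mm wide (y), 45 mm behind the neck (-x) to 85 mm ahead (+x); hand loop there, 133 mm high; loose, about 0.95 kg. Collar 74 mm across, its top 150 mm above the origin; on it a neck 52 mm across, 10 mm high, then a cone up to a 22 mm tip 32 mm above the collar (widest neck). Its cap fits over with 4 mm play, rim on the collar. Origin: on the neck axis, underside, z up.
- round_bottle: White round bottle, 90 mm diameter, with a sloping shoulder; loose, about 0.8 kg. Collar 63 mm across, its top 165 mm above the origin; on it a neck 41 mm across, 10 mm high, then a cone up to a 17 mm tip 32 mm above the collar (second widest neck). Its cap fits over with 4 mm play, rim on the collar. Origin: on the neck axis, underside, z up.
- flat_bottle: White flat bottle, oval in plan, 56 mm (x) by 102 mm (y); loose, about 0.6 kg. Collar 53 mm across, its top 145 mm above the origin; on it a neck 31 mm across, 10 mm high, then a cone up to a 13 mm tip 24 mm above the collar (second narrowest neck). Its cap fits over with 4 mm play, rim on the collar. Origin: on the neck axis, underside, z up.
- square_bottle: White square bottle, 64 x 64 mm; loose, about 0.5 kg. Collar 43 mm across, its top 125 mm above the origin; on it a neck 21 mm across, 10 mm high, then a cone up to a 10 mm tip 24 mm above the collar (narrowest neck). Its cap fits over with 4 mm play, rim on the collar. Origin: on the neck axis, underside, z up.
- carton: Bystander: white carton of washing-machine cleaner tablets with a green band, lying flat to the robot's left, 75 mm (x) by 150 mm (y) by 60 mm high. Origin: centre of its underside. Leave alone.
- tub: Bystander: white tub with a blue lid, 116 mm across, 97 mm high, standing to the robot's right. Origin: centre of its underside. Leave alone.

How it is judged:
At the end, for the whole second after the job is handed in: Each cap sits mouth down on its own bottle: cap axis within 7 mm of the neck axis, rim within 4 mm of the collar's height, tilted less than 0.12 rad, at rest; every bottle upright (within 0.08 rad), at rest and within 40 mm of where it stood (horizontal distance between cap_A and jug below 0.007 m and z of cap_A in the frame of jug between 0.146 and 0.154 m and angle between each of cap_A, cap_B, cap_C, cap_D's own z axis and vertical below 0.12 rad and angle between each of jug, round_bottle, flat_bottle, square_bottle's own z axis and vertical below 0.08 rad and linear speed of each of cap_A, jug, cap_B, round_bottle, cap_C, flat_bottle, cap_D, square_bottle below 0.02 m/s and angular speed of each of cap_A, cap_B, cap_C, cap_D below 0.3 rad/s and distance of each of jug, round_bottle, flat_bottle, square_bottle from where it was at the start of the episode below 0.04 m and horizontal distance between cap_B and round_bottle below 0.007 m and z of cap_B in the frame of round_bottle between 0.161 and 0.169 m and horizontal distance between cap_C and flat_bottle below 0.007 m and z of cap_C in the frame of flat_bottle between 0.141 and 0.149 m and horizontal distance between cap_D and square_bottle below 0.007 m and z of cap_D in the frame of square_bottle between 0.121 and 0.129 m); the robot touches nothing.
It fails at once if a bottle is knocked over or shoved more than 40 mm (distance of any of jug, round_bottle, flat_bottle, square_bottle from where it was at the start of the episode above 0.04 m or angle between any of jug, round_bottle, flat_bottle, square_bottle's own z axis and vertical above 0.35 rad).
It fails at once if the carton or the tub is shifted more than 30 mm (distance of any of carton, tub from where it was at the start of the episode above 0.03 m).
It also fails if it takes over 109 s, if anything falls off the work surface, if the arm or the gripper's body presses on something with over 40 N, if the wrist force passes 120 N, or if a joint passes its speed limit or range.

## Working session

There is one attempt and no reset: what is moved stays moved. The work goes in short steps, Python scripts to look and compute and a tool call to move; the robot and the scene stay as the last step left them, time stands still between calls to the robot, and variables do not carry over. Pictures are saved under pics/ and viewed, at most 14 in all, crops included, and the job is handed in when it is done.

Besides the shell and the picture viewer there is one more tool, called after "Call:" as name(argument=value, ...) on one line, values as JSON. carry_out: Moves the arm, as the interface text tells. Its arguments: {"type":"object","properties":{"claw":{"type":"array","items":{"type":"number"}},"delta_pos":{"type":"array","items":{"type":"array","items":{"type":"number"}}},"angular":{"type":"array","items":{"type":"array","items":{"type":"number"}}},"force":{"type":"number"}},"required":["claw","delta_pos","angular"]}

```bash
mkdir -p pics; ls; cat > h.py <<'E'
from cell import arm
import numpy as np, cv2
from scipy.spatial.transform import Rotation as R
def px(p,im):
    T=np.linalg.inv(im["T"]);c=T[:3,:3]@np.asarray(p)+T[:3,3];q=im["mtx"]@c;return q[:2]/q[2]
def ray(im,u,z):
    K=im["mtx"];d=im["T"][:3,:3]@np.linalg.solve(K,[u[0],u[1],1]);o=im["T"][:3,3]
    return o+d*(z-o[2])/d[2]
def save(im,n): cv2.imwrite(f"pics/{n}.png",im["frame"][:,:,::-1])
E
python3 - <<'E'
from h import *
s=arm.observe();print(s)
for n in("side","top"):
    im=arm.get_image(n);save(im,n+"0");print(n,im["T"].round(3).tolist(),im["mtx"].round(1).tolist())
    for l in["cap_A","cap_B","cap_C","cap_D","jug","round_bottle","flat_bottle","square_bottle","carton","tub"]:
        for f in("place_of","look_for"):
            r=getattr(arm,f)(l,im)
            print(l,f,[(np.round(np.array(x["centre"])*[512,384],1).tolist(),round(x["conf"],2)) for x in r[:2]])
E
```

```text
pics
{'clock': 0.0, 'joints': array([ 1.05138397,  0.43523021,  0.02495954,  1.57411881, -0.01161433,
        1.13399157, -0.0750894 ]), 'dq': array([-0.00081835, -0.00105841,  0.00108515,  0.00149192,  0.00164709,
       -0.00092504,  0.00335231]), 'joint_efforts': array([-3.00159363e-04, -6.67843151e+01,  9.85104404e-01, -3.14455819e+01,
       -6.04941719e-02,  4.29167377e-02,  1.46975090e-04]), 'position': array([ 0.25277602, -0.57102985,  0.22593193]), 'ee_rot': array([-3.07212805e+00, -6.49598186e-01,  7.13831915e-04]), 'force': array([ 0.24856967,  0.28322423, -0.42054115]), 'ft_torque': array([ 0.01146471,  0.01579992, -0.00695275]), 'gripper_force': 0.0, 'width': 0.9989584115285781}
side [[-0.819, -0.37, 0.438, -0.147], [-0.574, 0.534, -0.621, 0.909], [-0.004, -0.76, -0.65, 1.017], [0.0, 0.0, 0.0, 1.0]] [[474.5, 0.0, 251.6], [0.0, 474.5, 184.8], [0.0, 0.0, 1.0]]
cap_A place_of [([234.9, 228.1], 0.85), ([151.4, 289.8], 0.46)]
cap_A look_for [([237.9, 228.7], 0.86)]
cap_B place_of []
cap_B look_for []
cap_C place_of [([239.9, 216.9], 0.63)]
cap_C look_for [([236.7, 212.8], 0.6
[... 1084 characters left out ...]
look_for [([373.6, 171.8], 0.72), ([218.1, 214.3], 0.58)]
cap_D place_of [([260.3, 207.6], 0.4)]
cap_D look_for [([260.3, 203.7], 0.59), ([222.5, 133.7], 0.38)]
jug place_of [([370.5, 180.1], 0.97)]
jug look_for [([373.8, 173.4], 0.75)]
round_bottle place_of [([285.4, 146.9], 0.77)]
round_bottle look_for [([285.2, 140.4], 0.56)]
flat_bottle place_of [([222.1, 142.3], 0.94), ([213.9, 208.2], 0.38)]
flat_bottle look_for [([220.0, 136.9], 0.92)]
square_bottle place_of [([130.1, 193.3], 0.85)]
square_bottle look_for [([123.2, 190.3], 0.62)]
carton place_of [([122.5, 248.8], 0.98)]
carton look_for [([118.6, 248.4], 0.71)]
tub place_of [([384.4, 239.2], 0.71)]
tub look_for [([391.4, 238.9], 0.76)]
```

```bash
python3 - <<'E'
import cv2
for n,(x0,x1,y0,y1) in dict(side0=(100,400,70,340),top0=(80,430,90,290)).items():
    im=cv2.imread(f"pics/{n}.png")[y0:y1,x0:x1];s=2.2;cv2.imwrite(f"pics/{n}c.png",cv2.resize(im,None,fx=s,fy=s,interpolation=cv2.INTER_CUBIC))
E
```

```text
(no output)
```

View pics/side0c.png

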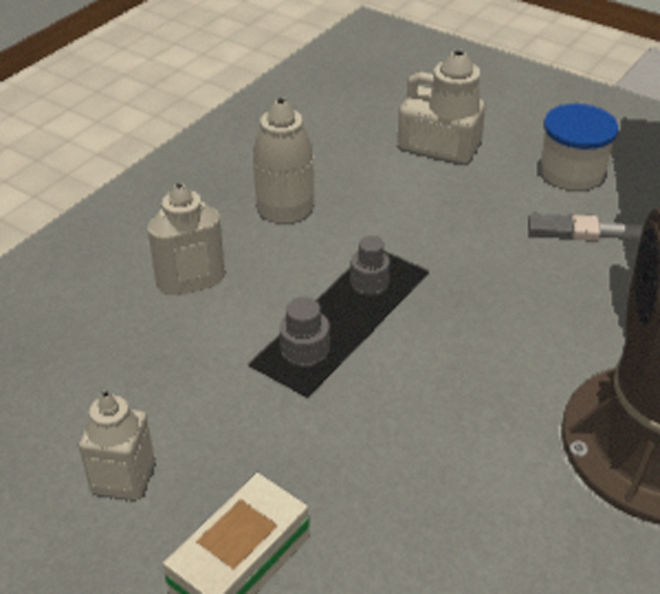

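View pics/top0c.png

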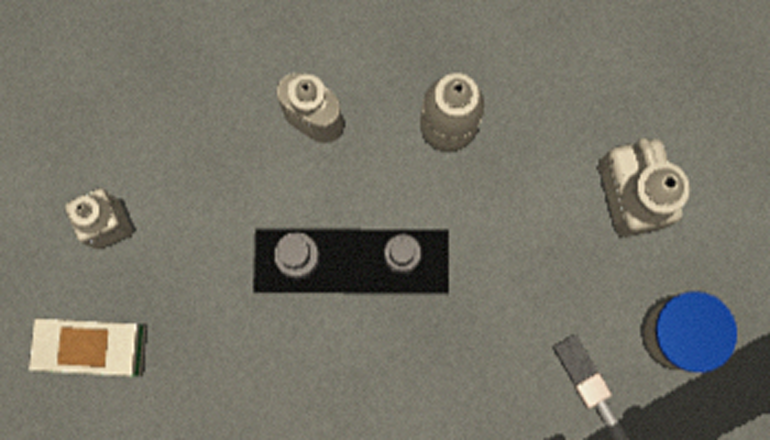

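Both views agree on the layout: C sits on A (left stack, top view ≈(214,204)) and D on B (right stack, ≈(263,204)). The bottle tips show as dark holes. In the top view they are at about flat (219,130), round (288,129), jug (385,173), square (117,185). In the side view they are at about flat (181,154), round (228,115), jug (309,94), square (149,250). I'll refine these and triangulate.

```bash
cat > m.py <<'E'
from h import *
from scipy.optimize import least_squares
top=arm.get_image("top");side=arm.get_image("side")
def dark(im,u,r=5):
    g=cv2.GaussianBlur(im["frame"].mean(2),(0,0),.6);x,y=map(int,np.round(u));w=g[y-r:y+r+1,x-r:x+r+1]
    k=np.clip(w.min()+45-w,0,None);yy,xx=np.mgrid[-r:r+1,-r:r+1]
    return np.array([x+(k*xx).sum()/k.sum(),y+(k*yy).sum()/k.sum()])
B=dict(jug=((385,173.2),(308.6,94.1),.182,.150,37),round=((288.2,129.5),(227.7,115.5),.197,.165,31.5),flat=((218.6,130),(181.4,154.5),.169,.145,26.5),square=((117.3,185),(149.1,250),.149,.125,21.5))
for n,(a,b,zt,zc,rc) in B.items():
    a=dark(top,a);b=dark(side,b)
    s=least_squares(lambda p:np.r_[px(p,top)-a,px(p,side)-b],[.5,0,.1])
    print(n,a.round(1),b.round(1),"tri",s.x.round(4),"res",s.fun.round(1),"top@z",ray(top,a,zt)[:2].round(4),"side@z",ray(side,b,zt)[:2].round(4))
E
cat >> m.py <<'E'
# caps: fit circle of known radius/height by gradient along the edge
def rim(im,c,z,r):
    t=np.linspace(0,2*np.pi,90,endpoint=False)
    P=np.stack([c[0]+r*np.cos(t),c[1]+r*np.sin(t),np.full(90,z)],1)
    return np.array([px(p,im) for p in P]).astype(np.float32)
def score(im,g,c,z,r):
    s=lambda q:cv2.remap(g,q[:,0].copy(),q[:,1].copy(),cv2.INTER_LINEAR)[:,0]
    return np.abs(s(rim(im,c,z,r-.002))-s(rim(im,c,z,r+.002))).mean()
def fit(im,c0,z,r,h=.014):
    g=cv2.GaussianBlur(im["frame"].mean(2).astype(np.float32),(0,0),.6)
    best=max((score(im,g,(c0[0]+i,c0[1]+j),z,r),c0[0]+i,c0[1]+j) for i in np.arange(-h,h+.001,.001) for j in np.arange(-h,h+.001,.001))
    return np.round(best,4)
if __name__=="__main__":
  for n,u,z,r in(("C",(214.1,203.6),.08,.0225),("D",(263.2,204.1),.08,.0175),("A",(214.1,203.6),.046,.033),("B",(263.2,204.1),.046,.0275)):
    c=ray(top,u,.08);print(n,c.round(4),"top",fit(top,c,z,r),"side",fit(side,c,z,r))
  for n,(a,b,zt,zc,rc) in B.items():
    c=ray(top,dark(top,a),zt);print(n,"collar top",fit(top,c,zc,rc/1000,.01),"side",fit(side,c,zc,rc/1000,.01))
E
python3 m.py
```

```text
jug [384.3 172.6] [308.   93.6] tri [ 0.5382 -0.405   0.18  ] res [ 0.1  0.3 -0.4 -0.1] top@z [ 0.5387 -0.404 ] side@z [ 0.5353 -0.4022]
round [288.  129.5] [227.2 115.4] tri [ 0.6704 -0.113   0.1952] res [ 0.1  0.3 -0.3 -0.1] top@z [ 0.6707 -0.1124] side@z [ 0.6676 -0.111 ]
flat [218.4 129.2] [180.6 153.3] tri [0.6812 0.1017 0.1698] res [-0.1 -0.1  0.1  0. ] top@z [0.681  0.1015] side@z [0.6825 0.101 ]
square [117.5 184.8] [147.6 248.7] tri [0.5133 0.416  0.1425] res [-0.3 -0.6  0.5  0.1] top@z [0.5104 0.4128] side@z [0.5097 0.42  ]
C [0.46   0.1202 0.08  ] top [31.8119  0.463   0.1262] side [18.1564  0.456   0.1272]
D [ 0.4576 -0.0383  0.08  ] top [ 2.85534e+01  4.59600e-01 -2.63000e-02] side [12.1753  0.4556 -0.0333]
A [0.46   0.1202 0.08  ] top [58.7609  0.459   0.1232] side [18.3291  0.456   0.1252]
B [ 0.4576 -0.0383  0.08  ] top [ 5.75257e+01  4.60600e-01 -3.73000e-02] side [16.1237  0.4576 -0.0353]
jug collar top [51.132   0.5387 -0.404 ] side [17.878   0.5347 -0.401 ]
round collar top [56.1041  0.6707 -0.1124] side [20.6526  0.6667 -0.1094]
flat collar top [44.5539  0.682   0.1025] side [24.3015  0.678   0.1035]
square collar top [52.0165  0.5134  0.4198] side [31.8841  0.5094  0.4208]
```

Call:
carry_out(claw=[9,9,9,9,9,9,9,9,9,9,9,9,9,9,9,9,9], delta_pos=[[0,0,-1],[0,0,-1],[0,0,-1],[1.6,-4.1,0],[1.6,-4.1,0],[1.6,-4.1,0],[1.6,-4.1,0],[1.6,-4.1,0],[1.6,-4.1,0],[1.6,-4.1,0],[1.6,-4.1,0],[1.6,-4.1,0],[1.6,-4.1,0],[1.6,-4.1,0],[1.6,-4.1,0],[1.2,-4.1,0],[0,0,0]], angular=[[0,0,0.139],[0,0,0.139],[0,0,0.139],[0,0,0],[0,0,0],[0,0,0],[0,0,0],[0,0,0],[0,0,0],[0,0,0],[0,0,0],[0,0,0],[0,0,0],[0,0,0],[0,0,0],[0,0,0],[0,0,0]], force=15)

```text
clock: 3.9
position: [0.4585, -0.0324, 0.2571]
ee_rot: [-3.139, -0.013, -0.002]
force: [-0.4, -0.1, 0.2]
width: 0.978
gripper_force: 0.0
```

```bash
python3 - <<'E'
from h import *
s=arm.observe();print(s["clock"],s["position"],s["ee_rot"],s["joints"].round(2))
im=arm.get_image("wrist");print(im["T"].round(3).tolist(),im["mtx"].round(0).tolist())
f=im["frame"].copy()
for p in[(.458,-.036,.08),(.458,-.036,.046),(.458,.1235,.08)]:
    q=px(p,im);print(q);cv2.circle(f,tuple(int(v) for v in q),3,(255,0,0),-1)
cv2.imwrite("pics/w1.png",f[:,:,::-1])
E
```

```text
3.9 [ 0.45851726 -0.03238483  0.2570979 ] [-3.13911382e+00 -1.28486472e-02 -2.43187689e-03] [ 0.19  0.16 -0.27  1.89  0.04  1.1  -1.66]
[[0.009, -0.956, -0.293, 0.538], [-1.0, -0.009, 0.0, -0.032], [-0.003, 0.293, -0.956, 0.415], [0.0, 0.0, 0.0, 1.0]] [[265.0, 0.0, 258.0], [0.0, 265.0, 189.0], [0.0, 0.0, 1.0]]
[261.42141158 171.99673441]
[261.19474151 166.44483693]
[138.44086947 170.86316026]
```

View pics/w1.png

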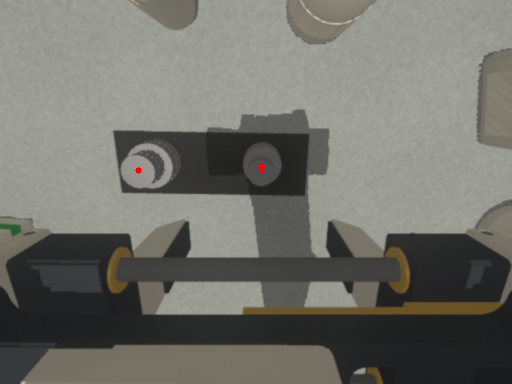

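The wrist view shows C's top at about (138,171) and D's top at about (262,168), both close to my projections. I'll refine with circle fits.

```bash
python3 - <<'E'
import sys
from h import *
from m import fit
im=arm.get_image("wrist")
for n,c,z,r in(("C",(.458,.1235),.08,.0225),("D",(.458,-.036),.08,.0175),("A",(.458,.1235),.046,.033),("B",(.458,-.036),.046,.0275)):
    print(n,fit(im,c,z,r,.01))
f=cv2.resize(im["frame"][120:210,90:320],None,fx=3.4,fy=3.4,interpolation=cv2.INTER_CUBIC);cv2.imwrite("pics/w2.png",f[:,:,::-1])
E
```

```text
jug [384.3 172.6] [308.   93.6] tri [ 0.5383 -0.4049  0.18  ] res [ 0.1  0.3 -0.4 -0. ] top@z [ 0.5387 -0.4039] side@z [ 0.5354 -0.4021]
round [288.  129.5] [227.2 115.4] tri [ 0.6705 -0.113   0.1951] res [ 0.1  0.3 -0.3 -0.1] top@z [ 0.6707 -0.1124] side@z [ 0.6675 -0.1109]
flat [218.5 129.2] [180.8 153.8] tri [0.6812 0.1015 0.1682] res [ 0.  0. -0. -0.] top@z [0.681  0.1015] side@z [0.6804 0.1023]
square [117.5 184.8] [147.6 248.6] tri [0.5133 0.4159 0.1425] res [-0.4 -0.6  0.5  0.1] top@z [0.5104 0.4128] side@z [0.5097 0.42  ]
C [50.7047  0.457   0.1245]
D [15.6858  0.456  -0.036 ]
A [54.0071  0.457   0.1235]
B [25.7602  0.459  -0.037 ]
```

View pics/w2.png

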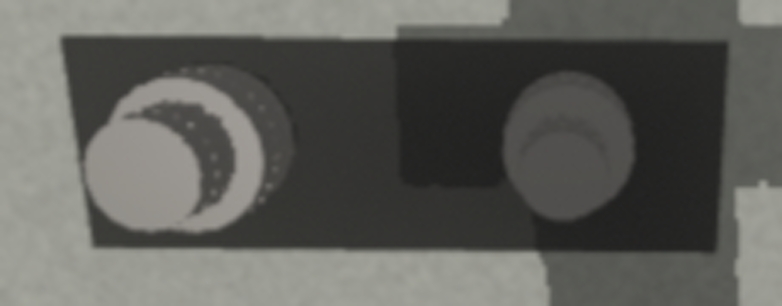

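```bash
python3 - <<'E'
from h import *
s=arm.observe();print(s["clock"],s["position"],s["ee_rot"])
im=arm.get_image("wrist")
print(ray(im,(256.2,170.6),.08),ray(im,(90+141/3.4,120+172/3.4),.08))
E
```

```text
4.1 [ 0.4568771  -0.03967698  0.25667075] [ 3.14098114e+00 -2.38149834e-03 -4.02176602e-04]
[ 0.45797517 -0.03704813  0.08      ] [0.45814678 0.12423263 0.08      ]
```

Call:
carry_out(claw=[9,9,9,9,9,9,9,9,9,2.5,2.5,2.5,2.5,2.5,2.5,2.5,2.5,2.5], delta_pos=[[0.1,-0.25,4],[0,0,4],[0,0,4],[0,0,4],[0,0,2],[0,0,1.5],[0,0,0.9],[0,0,0],[0,0,0],[0,0,0],[0,0,0],[0,0,0],[0,0,0],[0,0,0],[0,0,0],[0,0,0],[0,0,0],[0,0,0]], angular=[[0,0,0],[0,0,0],[0,0,0],[0,0,0],[0,0,0],[0,0,0],[0,0,0],[0,0,0],[0,0,0],[0,0,0],[0,0,0],[0,0,0],[0,0,0],[0,0,0],[0,0,0],[0,0,0],[0,0,0],[0,0,0]])

```text
clock: 5.95
position: [0.4581, -0.0361, 0.0527]
ee_rot: [3.142, -0.0, -0.0]
force: [0.5, -0.4, 0.1]
width: 0.387
gripper_force: 15.0
```

Call:
carry_out(claw=[2.5,2.5,2.5,2.5,2.5,2.5,2.5,2.5,2.5,2.5,2.5,2.5,2.5,2.5,2.5,2.5,2.5,2.5,2.5,2.5], delta_pos=[[0,0,-1],[0,0,-3],[0,0,-4],[0,0,-4],[0,0,-4],[0,0,-3],[0.2,-2,0],[0.5,-3.9,0],[0.5,-3.9,0],[0.5,-3.9,0],[0.5,-3.9,0],[0.5,-3.9,0],[0.5,-3.9,0],[0.5,-3.9,0],[0.5,-3.9,0],[0.5,-3.9,0],[0.5,-3.9,0],[0.2,-3,0],[0,-1.6,0],[0,0,0]], angular=[[0,0,0],[0,0,0],[0,0,0],[0,0,0],[0,0,0],[0,0,0],[0,0,0],[0,0,0],[0,0,0],[0,0,0],[0,0,0],[0,0,0],[0,0,0],[0,0,0],[0,0,0],[0,0,0],[0,0,0],[0,0,0],[0,0,0],[0,0,0]])

```text
clock: 7.95
position: [0.511, 0.4221, 0.2427]
ee_rot: [-3.141, -0.005, 0.002]
force: [-0.4, -0.1, -0.0]
width: 0.385
gripper_force: 15.0
```

```bash
cat > w.py <<'E'
import sys
from h import *
# usage: w.py name x y zcollar rcollar rtip ztip
from m import fit
n=sys.argv[1];x,y,zc,rc,rt,zt=map(float,sys.argv[2:])
arm.get_image("wrist");im=arm.get_image("wrist");s=arm.observe();print("TCP",s["position"].round(4),s["ee_rot"].round(3),s["clock"],s["width"])
print("collar",fit(im,(x,y),zc,rc,.01))
f=im["frame"].copy()
for z,r in((zc,rc),(zt,rt)):
    t=np.linspace(0,6.28,60);cv2.polylines(f,[np.array([px((x+r*np.cos(a),y+r*np.sin(a),z),im) for a in t]).astype(np.int32)],True,(255,0,0),1)
cv2.imwrite(f"pics/{n}.png",f[:,:,::-1])
E
sed -i 's/^top=.*/import os\nQ=__name__!="__main__"\nif not Q: top=arm.get_image("top");side=arm.get_image("side")/; s/^for n,(a,b,zt,zc,rc) in B.items():/for n,(a,b,zt,zc,rc) in ({} if Q else B).items():/' m.py
python3 w.py sq .512 .42 .125 .0215 .005 .149
```

```text
TCP [0.5124 0.4187 0.2428] [ 3.14e+00 -1.00e-03  0.00e+00] 8.05 0.3820616264637141
collar [17.7394  0.506   0.421 ]
```

View pics/sq.png

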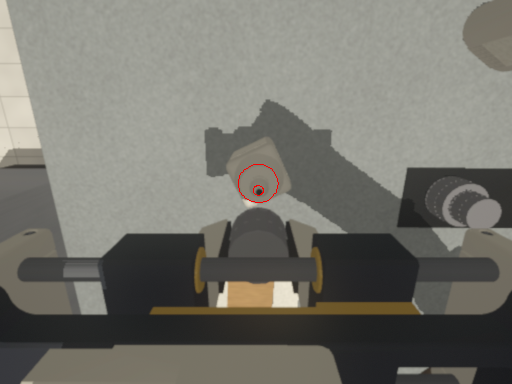

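The square bottle's hole at (259,191) is within 2 px of the projected tip, so I'm lowering the cap.

Call:
carry_out(claw=[2.5,2.5,2.5,2.5,2.5,2.5,2.5,2.5,2.5,2.5], delta_pos=[[-0.1,-0.1,2],[0,0,3],[0,0,2],[0,0,1.5],[0,0,1],[0,0,0.7],[0,0,0.5],[0,0,0.3],[0,0,0],[0,0,0]], angular=[[0,0,0],[0,0,0],[0,0,0],[0,0,0],[0,0,0],[0,0,0],[0,0,0],[0,0,0],[0,0,0],[0,0,0]])

```text
clock: 9.05
position: [0.5114, 0.4212, 0.1332]
ee_rot: [-3.141, 0.0, -0.001]
force: [-0.3, -0.5, -0.4]
width: 0.386
gripper_force: 15.0
```

Call:
carry_out(claw=[6,6,6,6,7,7,7,7,9,9,9,9,9,9,9,9,9,9,9], delta_pos=[[0,0,0],[0,0,0],[0,0,0],[0,0,0],[0,0,-1],[0,0,-3],[0,0,-4],[0,0,-4],[-0.6,3,0],[-0.7,3.8,0],[-0.7,3.8,0],[-0.7,3.8,0],[-0.7,3.8,0],[-0.7,3.8,0],[-0.7,3.8,0],[-0.6,3,0],[0,0.8,0],[0,0,0],[0,0,0]], angular=[[0,0,0],[0,0,0],[0,0,0],[0,0,0],[0,0,0],[0,0,0],[0,0,0],[0,0,0],[0,0,0],[0,0,0],[0,0,0],[0,0,0],[0,0,0],[0,0,0],[0,0,0],[0,0,0],[0,0,0],[0,0,0],[0,0,0]])

```text
clock: 10.95
position: [0.4575, 0.1262, 0.2533]
ee_rot: [-3.141, -0.001, -0.001]
force: [0.8, 0.8, 0.6]
width: 0.979
gripper_force: 0.0
```

```bash
python3 - <<'E'
from h import *
im=arm.get_image("side");f=cv2.resize(im["frame"][180:320,100:300],None,fx=3.5,fy=3.5,interpolation=cv2.INTER_CUBIC);cv2.imwrite("pics/s2.png",f[:,:,::-1])
s=arm.observe();print(s["position"],s["ee_rot"],s["width"])
E
python3 w.py cc .4575 .124 .08 .0225 .033 .046
```

```text
[0.45740508 0.12655666 0.25307829] [-3.14071657e+00 -2.48376768e-03 -9.28802934e-04] 0.9815227190451854
TCP [0.4573 0.1265 0.2528] [-3.141e+00 -3.000e-03 -0.000e+00] 11.1 0.9781599496420882
collar [17.5168  0.4495  0.124 ]
```

View pics/s2.png

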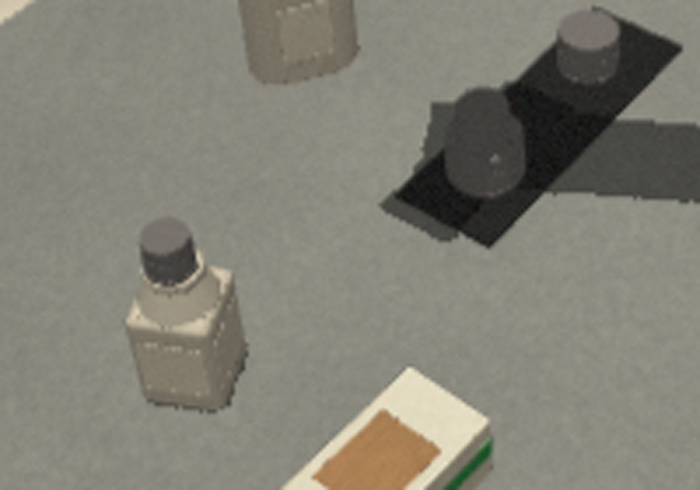

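D is seated on the square bottle: cap top is at crop (165,235) and the rim is on the collar. Next is C.

Call:
carry_out(claw=[9,9,9,9,9,9,9,9,9,3.5,3.5,3.5,3.5,3.5,3.5,3.5,3.5], delta_pos=[[0.05,0.25,4],[0,0,4],[0,0,4],[0,0,4],[0,0,2],[0,0,1.2],[0,0,0.8],[0,0,0],[0,0,0],[0,0,0],[0,0,0],[0,0,0],[0,0,0],[0,0,0],[0,0,0],[0,0,0],[0,0,0]], angular=[[0,0,0],[0,0,0],[0,0,0],[0,0,0],[0,0,0],[0,0,0],[0,0,0],[0,0,0],[0,0,0],[0,0,0],[0,0,0],[0,0,0],[0,0,0],[0,0,0],[0,0,0],[0,0,0],[0,0,0]])

```text
clock: 12.8
position: [0.4577, 0.1224, 0.0527]
ee_rot: [3.142, -0.0, 0.0]
force: [0.5, 0.3, 1.7]
width: 0.485
gripper_force: 15.0
```

Call:
carry_out(claw=[3.5,3.5,3.5,3.5,3.5,3.5,3.5,3.5,3.5,3.5,3.5,3.5,3.5,3.5,3.5,3.5], delta_pos=[[0,0,-1],[0,0,-3],[0,0,-4],[0,0,-4],[0,0,-4],[0,0,-4],[2,0.2,0],[4,0.3,0],[4,0.3,0],[4,0.3,0],[4,0.3,0],[3,0.3,0],[1.3,0.3,0],[0,0,0],[0,0,0],[0,0,0]], angular=[[0,0,0],[0,0,0],[0,0,0],[0,0,0],[0,0,0],[0,0,0],[0,0,0],[0,0,0],[0,0,0],[0,0,0],[0,0,0],[0,0,0],[0,0,0],[0,0,0],[0,0,0],[0,0,0]])

```text
clock: 14.4
position: [0.6797, 0.1029, 0.2533]
ee_rot: [-3.141, -0.001, 0.0]
force: [-0.8, 0.3, 0.2]
width: 0.485
gripper_force: 15.0
```

```bash
python3 w.py fl .681 .1022 .145 .0265 .0065 .169
```

```text
TCP [0.6799 0.1027 0.2534] [-3.142e+00 -1.000e-03 -0.000e+00] 14.5 0.4869026151016053
collar [11.3817  0.691   0.0922]
```

View pics/fl.png

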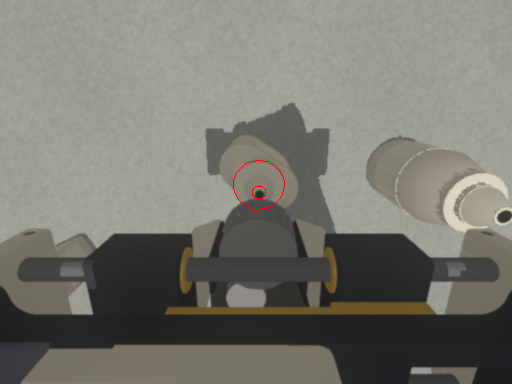

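The flat bottle's hole at (259,194) is centred under the cap to within 2 mm, so I'm lowering.

Call:
carry_out(claw=[3.5,3.5,3.5,3.5,3.5,3.5,3.5,3.5,3.5,3.5], delta_pos=[[0,0.05,2],[0,0,3],[0,0,2],[0,0,1.2],[0,0,0.8],[0,0,0.5],[0,0,0.3],[0,0,0.2],[0,0,0],[0,0,0]], angular=[[0,0,0],[0,0,0],[0,0,0],[0,0,0],[0,0,0],[0,0,0],[0,0,0],[0,0,0],[0,0,0],[0,0,0]])

```text
clock: 15.5
position: [0.681, 0.1019, 0.1532]
ee_rot: [-3.141, 0.001, -0.001]
force: [0.0, -0.9, -0.3]
width: 0.482
gripper_force: 15.0
```

Call:
carry_out(claw=[6.8,6.8,6.8,6.8,7,7,7,7,9,9,9,9,9,9,9,9,9,9], delta_pos=[[0,0,0],[0,0,0],[0,0,0],[0,0,0],[0,0,-1],[0,0,-2],[0,0,-4],[0,0,-3],[-2,-0.3,0],[-4,-0.3,0],[-4,-0.3,0],[-4,-0.3,0],[-4,-0.3,0],[-3,-0.3,0],[-1.3,-0.3,0],[0,0,0],[0,0,0],[0,0,0]], angular=[[0,0,0],[0,0,0],[0,0,0],[0,0,0],[0,0,0],[0,0,0],[0,0,0],[0,0,0],[0,0,0],[0,0,0],[0,0,0],[0,0,0],[0,0,0],[0,0,0],[0,0,0],[0,0,0],[0,0,0],[0,0,0]])

```text
clock: 17.3
position: [0.4592, 0.1227, 0.2528]
ee_rot: [-3.141, 0.002, -0.001]
force: [-0.3, 0.1, 0.2]
width: 0.981
gripper_force: 0.0
```

```bash
python3 - <<'E'
from h import *
im=arm.get_image("side");f=cv2.resize(im["frame"][120:270,110:310],None,fx=3.5,fy=3.5,interpolation=cv2.INTER_CUBIC);cv2.imwrite("pics/s3.png",f[:,:,::-1])
E
python3 w.py ca .458 .1235 .046 .033 .0175 .08
```

```text
TCP [0.4585 0.1228 0.2524] [-3.141e+00  1.000e-03  1.000e-03] 17.45 0.9801835778259573
collar [31.3597  0.458   0.1235]
```

View pics/s3.png

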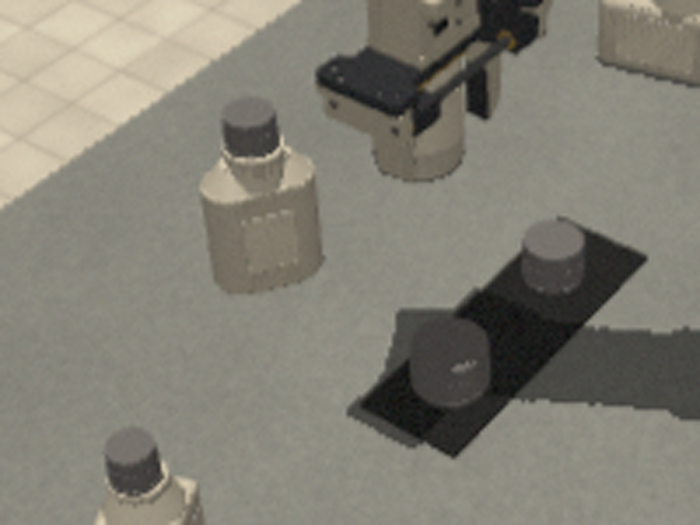

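View pics/ca.png

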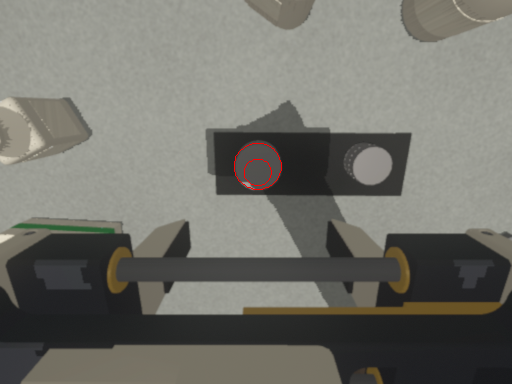

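C is seated on the flat bottle, and A matches its projected circle at (258,166). I'm grasping A.

Call:
carry_out(claw=[9,9,9,9,9,9,9,9,9,9,5.6,5.6,5.6,5.6,5.6,5.6,5.6], delta_pos=[[0,0,4],[0,0,4],[0,0,4],[0,0,4],[0,0,4],[0,0,2],[0,0,1],[0,0,0.7],[0,0,0],[0,0,0],[0,0,0],[0,0,0],[0,0,0],[0,0,0],[0,0,0],[0,0,0],[0,0,0]], angular=[[0,0,0],[0,0,0],[0,0,0],[0,0,0],[0,0,0],[0,0,0],[0,0,0],[0,0,0],[0,0,0],[0,0,0],[0,0,0],[0,0,0],[0,0,0],[0,0,0],[0,0,0],[0,0,0],[0,0,0]])

```text
clock: 19.15
position: [0.4579, 0.1229, 0.016]
ee_rot: [3.142, -0.0, 0.001]
force: [-1.0, -0.7, 6.4]
width: 0.706
gripper_force: 15.0
```

Call:
carry_out(claw=[5.6,5.6,5.6,5.6,5.6,5.6,5.6,5.6,5.6,5.6,5.6,5.6,5.6,5.6,5.6,5.6,5.6,5.6,5.6,5.6], delta_pos=[[0,0,-1],[0,0,-4],[0,0,-5],[0,0,-5],[0,0,-5],[0,0,-5],[0.6,2,0],[0.6,4,0],[0.6,4,0],[0.6,4.4,0],[0.6,4.4,0],[0.6,4.4,0],[0.6,4.4,0],[0.6,4.4,0],[0.6,4.4,0],[0.6,4.4,0],[0.6,4.4,0],[0.6,4,0],[0.6,2.4,0],[0.2,1,0]], angular=[[0,0,0],[0,0,0],[0,0,0],[0,0,0],[0,0,0],[0,0,0],[0,0,0],[0,0,0],[0,0,0],[0,0,0],[0,0,0],[0,0,0],[0,0,0],[0,0,0],[0,0,0],[0,0,0],[0,0,0],[0,0,0],[0,0,0],[0,0,0]])

```text
clock: 21.15
position: [0.5367, -0.4058, 0.2655]
ee_rot: [3.141, -0.005, -0.001]
force: [0.2, 0.4, -0.1]
width: 0.715
gripper_force: 15.0
```

```bash
python3 w.py jg .538 -.4035 .15 .037 .011 .182
```

```text
TCP [ 0.5371 -0.4038  0.2654] [-3.141e+00  3.000e-03  1.000e-03] 21.25 0.7070654133692752
collar [ 9.6676  0.535  -0.4045]
```

View pics/jg.png

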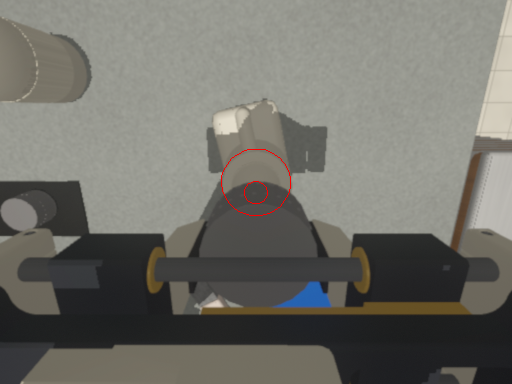

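The cap now hides the tip, but the visible collar edge around (256,182) agrees with the triangulated position. I'm lowering.

Call:
carry_out(claw=[5.6,5.6,5.6,5.6,5.6,5.6,5.6,5.6,5.6,5.6], delta_pos=[[0,0,2],[0,0,3],[0,0,2],[0,0,1.4],[0,0,0.8],[0,0,0.5],[0,0,0.3],[0,0,0.2],[0,0,0],[0,0,0]], angular=[[0,0,0],[0,0,0],[0,0,0],[0,0,0],[0,0,0],[0,0,0],[0,0,0],[0,0,0],[0,0,0],[0,0,0]])

```text
clock: 22.25
position: [0.5377, -0.4033, 0.1642]
ee_rot: [3.141, -0.001, 0.001]
force: [-0.8, -0.1, -1.0]
width: 0.713
gripper_force: 15.0
```

Call:
carry_out(claw=[9,9,9,9,9,9,9,9,9,9,9,9,9,9,9,9,9,9,9], delta_pos=[[0,0,0],[0,0,0],[0,0,0],[0,0,0],[0,0,-1],[0,0,-2],[0,0,-4],[0,0,-2],[-0.8,-2,0],[-0.8,-4,0],[-0.8,-4,0],[-0.8,-4.4,0],[-0.8,-4.4,0],[-0.8,-4.4,0],[-0.8,-4.4,0],[-0.8,-4,0],[-0.8,-3,0],[-0.7,-2,0],[0,0,0]], angular=[[0,0,0],[0,0,0],[0,0,0],[0,0,0],[0,0,0],[0,0,0],[0,0,0],[0,0,0],[0,0,0],[0,0,0],[0,0,0],[0,0,0],[0,0,0],[0,0,0],[0,0,0],[0,0,0],[0,0,0],[0,0,0],[0,0,0]])

```text
clock: 24.15
position: [0.4581, -0.0339, 0.2548]
ee_rot: [-3.141, -0.007, -0.002]
force: [-0.1, -0.7, 0.5]
width: 0.981
gripper_force: 0.0
```

```bash
python3 - <<'E'
from h import *
im=arm.get_image("side");f=cv2.resize(im["frame"][70:250,150:370],None,fx=3.3,fy=3.3,interpolation=cv2.INTER_CUBIC);cv2.imwrite("pics/s4.png",f[:,:,::-1])
E
python3 w.py cb .4585 -.037 .046 .0275 .0175 .08
```

```text
TCP [ 0.459  -0.0378  0.2543] [ 3.141e+00 -1.000e-03  1.000e-03] 24.3 0.9793129843904912
collar [28.4411  0.4605 -0.037 ]
```

View pics/s4.png

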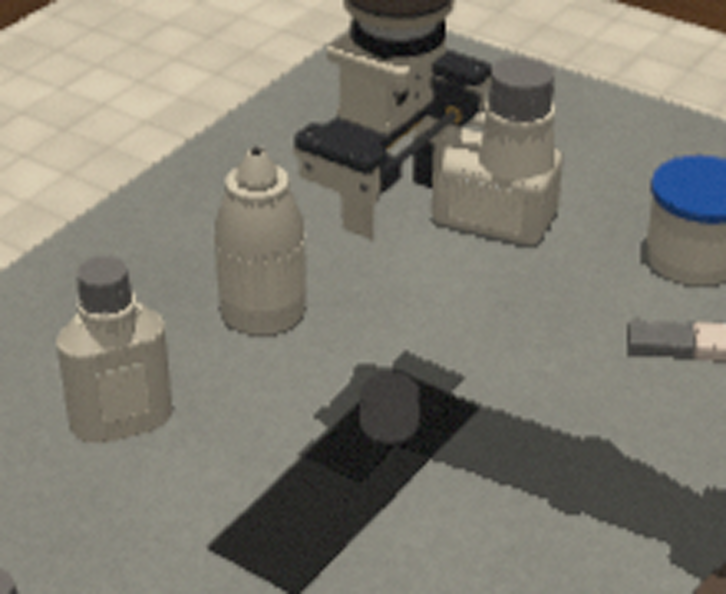

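View pics/cb.png

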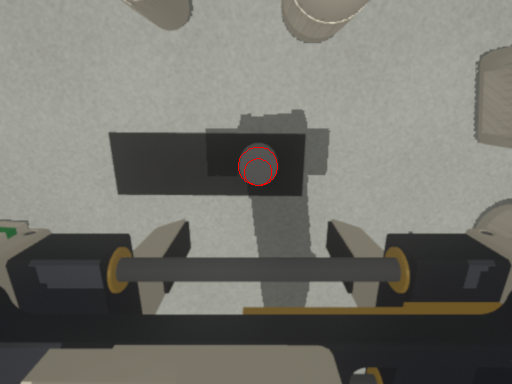

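A is seated on the jug, and B at (258,165) sits about 1–2 mm ahead of my estimate. I'm grasping B.

Call:
carry_out(claw=[9,9,9,9,9,9,9,9,9,9,4.5,4.5,4.5,4.5,4.5,4.5,4.5,4.5], delta_pos=[[0.1,0,4],[0,0,4],[0,0,4],[0,0,4],[0,0,4],[0,0,2],[0,0,1],[0,0,0.7],[0,0,0],[0,0,0],[0,0,0],[0,0,0],[0,0,0],[0,0,0],[0,0,0],[0,0,0],[0,0,0],[0,0,0]], angular=[[0,0,0],[0,0,0],[0,0,0],[0,0,0],[0,0,0],[0,0,0],[0,0,0],[0,0,0],[0,0,0],[0,0,0],[0,0,0],[0,0,0],[0,0,0],[0,0,0],[0,0,0],[0,0,0],[0,0,0],[0,0,0]])

```text
clock: 26.1
position: [0.4597, -0.0371, 0.0168]
ee_rot: [3.142, -0.0, 0.0]
force: [-0.6, -0.2, 4.7]
width: 0.588
gripper_force: 15.0
```

Call:
carry_out(claw=[4.5,4.5,4.5,4.5,4.5,4.5,4.5,4.5,4.5,4.5,4.5,4.5,4.5,4.5,4.5,4.5], delta_pos=[[0,0,-1],[0,0,-4],[0,0,-5],[0,0,-5],[0,0,-5],[0,0,-5],[2,0.5,0],[4,1.5,0],[4,1.5,0],[4,1.5,0],[3,1.5,0],[3,0.5,0],[1,0.5,0],[0,0,0],[0,0,0],[0,0,0]], angular=[[0,0,0],[0,0,0],[0,0,0],[0,0,0],[0,0,0],[0,0,0],[0,0,0],[0,0,0],[0,0,0],[0,0,0],[0,0,0],[0,0,0],[0,0,0],[0,0,0],[0,0,0],[0,0,0]])

```text
clock: 27.7
position: [0.6688, -0.1117, 0.2672]
ee_rot: [-3.141, -0.0, 0.0]
force: [0.2, 0.4, -0.5]
width: 0.587
gripper_force: 15.0
```

```bash
python3 w.py rd .670 -.112 .165 .0315 .0085 .197
```

```text
TCP [ 0.669  -0.1118  0.2673] [3.142 0.    0.   ] 27.8 0.5874567736863172
collar [ 9.4132  0.668  -0.112 ]
```

View pics/rd.png

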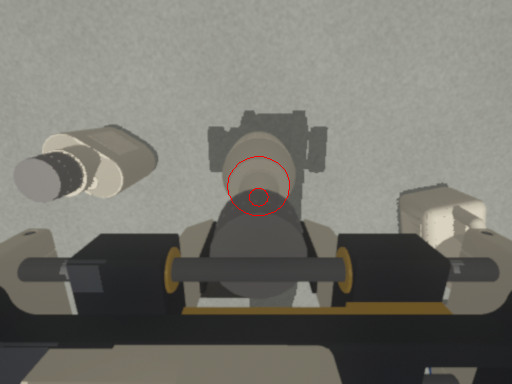

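The collar at about (259,186) lines up with the projection, so I'm lowering.

Call:
carry_out(claw=[4.5,4.5,4.5,4.5,4.5,4.5,4.5,4.5,4.5,4.5], delta_pos=[[0.05,0,2],[0,0,2.5],[0,0,1.5],[0,0,1],[0,0,0.8],[0,0,0.5],[0,0,0.3],[0,0,0.2],[0,0,0],[0,0,0]], angular=[[0,0,0],[0,0,0],[0,0,0],[0,0,0],[0,0,0],[0,0,0],[0,0,0],[0,0,0],[0,0,0],[0,0,0]])

```text
clock: 28.8
position: [0.6704, -0.1121, 0.1791]
ee_rot: [3.142, -0.001, 0.001]
force: [0.6, 0.5, -0.3]
width: 0.589
gripper_force: 15.0
```

Call:
carry_out(claw=[8,8,8,8,8,8,8,8,8,8,8,8,8,8,8,8], delta_pos=[[0,0,0],[0,0,0],[0,0,0],[0,0,0],[0,0,-1],[0,0,-2],[0,0,-4],[0,0,-2],[-3,0,0],[-4,0,0],[-4,0,0],[-4,0,0],[-4,0,0],[-2,0,0],[0,0,0],[0,0,0]], angular=[[0,0,0],[0,0,0],[0,0,0],[0,0,0],[0,0,0],[0,0,0],[0,0,0],[0,0,0],[0,0,0],[0,0,0],[0,0,0],[0,0,0],[0,0,0],[0,0,0],[0,0,0],[0,0,0]])

```text
clock: 30.4
position: [0.4607, -0.1122, 0.2698]
ee_rot: [3.141, -0.001, 0.003]
force: [0.5, 0.1, 0.4]
width: 0.871
gripper_force: 0.0
```

```bash
python3 - <<'E'
from h import *
im=arm.get_image("side");f=im["frame"][70:320,110:370].copy();f=cv2.resize(f,None,fx=2.3,fy=2.3,interpolation=cv2.INTER_CUBIC)
for x,y,z,r in((.537,-.403,.192,.033),(.669,-.112,.207,.0275),(.681,.102,.179,.0225),(.511,.42,.159,.0175)):
    for dz in(0,):
        p=np.array([(px((x+r*np.cos(a),y+r*np.sin(a),z),im)-[110,70])*2.3 for a in np.linspace(0,6.28,50)]).astype(np.int32);cv2.polylines(f,[p],True,(255,0,0),1)
cv2.imwrite("pics/end.png",f[:,:,::-1]);print(f.shape,arm.observe()["position"])
E
```

```text
(575, 598, 3) [ 0.46118323 -0.11205204  0.26948282]
```

View pics/end.png

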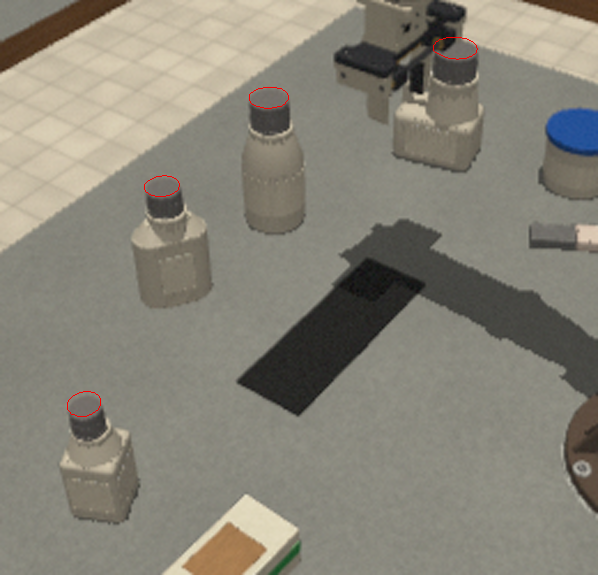

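All four cap tops match the circles projected at seated height: (455,48), (269,98), (162,187) and (84,404). The bottles are upright and the arm is clear, so I'm handing in.

```bash
python3 -c "
from cell import arm
print(arm.sign_off())"
```

```text
the job is handed in; nothing more can be done
None
```

All four caps are on their own bottles, and the final side view shows each cap top at its seated height; I handed the job in at about 30 s of the 109 s allowed, and the sign-off returned no verdict.

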